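# Turn the pan handle in and set the small pot on the hob

### The arm

A 6-joint arm with a two-finger parallel gripper is mounted at the origin on a cart in front of the work surface, level with it; the furniture and walls round the work are solid. World frame = base frame: x ahead of the robot, y to its left, z up, the work surface at z = 0. Lengths are in mm, angles in rad, forces in N, time in s.
With the tool pointing down it reaches from about 350 to 875 mm from the base axis. Payload 4.2 kg.
Tool frame: the origin (TCP) lies midway between the tips of the shut fingers; the grasp point (between the pads) lies 19 mm behind it (arm.tcp_to_grasp is the distance from the TCP to the grasp point, in mm); z points along the fingers, y is the line along which they close (so a half turn about z gives the same grasp; the last joint's range is limited). The gripper opens to 85 mm and grips with 20 to 120 N. Pads are 22 mm wide; open, the fingers measure 114 mm over their backs; the gripper's body (76 mm by 85 mm) begins 54 mm behind the grasp point. The pads swing forward as they close: fully open they stand 13 mm farther back than shut.
Start: joints at [1.569, 0.385, 0.008, 0, -1.194, -0.259], TCP at [161.127, 603.852, 231.312] pointing down, gripper open.
Joint ranges: [-3.14, 3.14], [-1.21, 2.06], [-1.07, 1.41], [-3.16, 2.05], [-2.99, -0.16], [-3.1, 3.1]. Speed limits (rad/s): [2.79, 2.79, 3.14, 3.14, 3.14, 3.14].

### API

Orientations are given as a unit quaternion [x, y, z, w].
In Python, from bench import arm, imaging, job, models gives the robot as it stands.
- The arm moves only by the tool arm_command, never from a script. Its argument "rows" is a list of rows, each an object with "grip": the opening, from 0 (shut) to 1 (fully open); "linear": the shift along the tool's x, y, z in mm, a list of three; "rot": the turn, a rotation vector about the tool's x, y, z in rad, a list of three. In form: [{"grip": grip, "linear": [tx, ty, tz], "rot": [rx, ry, rz]}, ...]. A call has 1 to 10 rows; each row is the pose to reach, as a shift and turn from the pose commanded when the call began, along the tool's axes at that moment; what a row does not reach only later rows make up. A row lasts 1/8 s, in which the tool goes at most 62.5 mm and 10.7 degrees, less where a joint would pass 70% of its speed; a pose out of reach is approached as far as the arm can. A call with a gripper value outside its range is refused whole. The fingers move at their own pace and stop on an object; the grip force is fixed at half the most. Time passes only in rows, so rows that repeat a pose let the fingers close. It gives the time, the measured TCP pose, the force, the opening and the grip force at its end, in the units of the state.
- arm.read_state(): the state, without advancing time (a new reading comes with each control period).
- imaging.get_image(name): name is "side" or "top"; returns a dict with "frame" (400x640x3 uint8, red, green, blue), "fx", "fy", "cx", "cy" (pixels), "extrinsics" (4x4, takes a point from world to camera coordinates). Camera axes: x right, y down, z forward; pixel columns grow to the right and rows downward; lengths in mm; the calibration is good to about 2 mm. A picture is of the moment at which its call begins. There is no depth.
- job.job_done(): hands the job in; it is judged then, once.
Trained networks look in a picture, given as the dict that the camera call returned (one of the last four; its "shot" number tells which), for a name from the list of things; names that differ only in an ending like _2 or _b are one class to them, and where a whole thing is asked for, a point or a joint stands for the part that bears it (a point fixed in the world has none). Each returns a list of dicts, best first, with "score" (0 to 1); they miss things now and then, are a little off and sometimes report something else, mostly with a low value. They report only what shows in the picture. A call takes as long as a camera call.
- models.spot_in(picture, query): "rect" ([left, top, right, bottom] in pixels, round what is visible of it).
- models.tip_of(picture, query): "pixel" ([column, row] in pixels: a listed point, or the origin of a listed thing).
The state is a dict: "clock": time; "joints": joint angles; "joint_vel": joint speeds; "joint_efforts": joint torques, N m; "position": TCP position; "ee_rot": TCP orientation; "contact_force": force on the tool from outside, world axes, zero at the start; "wrist_torque": the same for the moment, N m; "gripper_width": finger opening in mm; "grasp_force": force on a finger pad.
Only numpy, scipy, OpenCV 4.12 (cv2) and the standard library are available. Lean on these libraries where they do the work, as an engineer would, in place of code of your own. Each camera call takes 0.05 s, during which the arm holds its last target. There are 200 camera calls.

### The job

The frying pan's handle sticks out across the small ring of the table hob. Swing the handle round so that it points straight to the back of the hob, keeping the pan down on the glass and centred on its big ring; then stand the small pot upright on the centre of the small ring, with its handle pointing to the back too. Leave the tin, the onion, the tomato and the garlic where they are.

Things in the scene. Friction and masses are not known exactly. Their poses are not given: they have to be found in the camera images.
- hob: fixed two-ring table hob, black glass top on an aluminium case, 280 (x) by 390 (y) mm, glass top 55 mm above its origin (centre of its underside). Its own +x axis points to its back, away from the two black knobs on its front; +y to its left. The glass is flat, ring marks are only printed. A wall cabinet hangs 0.65 m above the worktop over its rear half, so keep lifts low there
- big_ring (a point): centre of the big ring (printed circle, 170 mm across), on the glass, 35 mm to the front of the hob's centre and 100 mm to its left; axes as the hob's
- small_ring (a point): centre of the small ring (printed circle, 120 mm across), on the glass, 35 mm to the front of the hob's centre and 100 mm to its right; axes as the hob's
- frying_pan_base (a point): loose dark steel frying pan, about 0.6 kg, 170 mm across the rim, 44 mm high, standing on the big ring; this point is the centre of its underside. Its +x axis points from there along the handle, z up. It slides and turns on the glass and must be guided about its centre
- frying_pan_handle (a point): point to grip on the frying pan's level, straight wooden handle, at the handle's mid-thickness, 125 mm from the pan's axis and 42 mm above the pan's underside. The handle bar is 20 mm wide and 14 mm thick and runs from 98 to 235 mm from the pan's axis. Axes as frying_pan_base
- frying_pan_tip (a point): free end of the frying pan's handle, 235 mm from the pan's axis, 42 mm above its underside
- small_pot_mid (a point): small open steel coffee pot, about 0.18 kg, round and straight-sided, 56 mm across (58 mm at the rim), 60 mm high, wall 3 mm, standing on the worktop to the left or right of the hob; this point is on its axis, 30 mm above its underside. Its +x axis points along its one wooden handle (12 mm thick, rising from the rim, end 112 mm from the axis), z up. It can be gripped across the body, fingers either side of the handle's direction
- small_pot_tip (a point): free end of the small pot's handle, 112 mm from the pot's axis and 68 mm above its underside
- tuna_tin_mid (a point): bystander: round tin, 86 mm across, 40 mm high, on the other side of the hob from the pot; its centre
- onion_mid (a point): bystander: onion, about 82 mm, on the worktop at the left; its centre
- tomato_mid (a point): bystander: tomato, about 65 mm, on the worktop at the far left; its centre
- garlic_mid (a point): bystander: garlic bulb, about 56 mm, on the worktop at the right; its centre

How it is judged (in metres and radians):
On the way, in this order (a step that is already met when the one before it is completed fails the run):
1. the frying pan's handle points to the back, the pan flat and centred on its big ring (horizontal distance between frying_pan_base and big_ring below 0.025 m and angle between the x axis of frying_pan_base and the x axis of hob, either way round below 0.4 rad and x of frying_pan_tip in the frame of big_ring above 0.15 m and height (world z) of frying_pan_base below 0.06 m and angle between frying_pan_base's own z axis and vertical below 0.06 rad), for 0.2 s.
2. the small pot stands on the small ring with its handle to the back (horizontal distance between small_pot_mid and small_ring below 0.022 m and height (world z) of small_pot_mid below 0.091 m and angle between small_pot_mid's own z axis and vertical below 0.08 rad and angle between the x axis of small_pot_mid and the x axis of hob, either way round below 0.5 rad and x of small_pot_tip in the frame of small_ring above 0.06 m), for 0.2 s.
At the end, for the whole second after the job is handed in: The frying pan stands flat on the glass within 25 mm of the big ring's centre with its handle within 0.4 rad of straight back; the small pot stands upright on the glass within 22 mm of the small ring's centre with its handle within 0.5 rad of straight back; both at rest (all of step 1 and all of step 2 and linear speed of each of frying_pan, small_pot below 0.02 m/s); the robot touches nothing.
It fails at once if the frying pan is lifted more than 20 mm off the glass or tipped over 0.25 rad (height (world z) of frying_pan_base above 0.075 m or angle between frying_pan_base's own z axis and vertical above 0.25 rad).
It fails at once if the tin, onion, tomato or garlic is moved more than 30 mm (distance of any of tuna_tin_mid, onion_mid, tomato_mid, garlic_mid from where it was at the start of the episode above 0.03 m).
It also fails if it takes over 64 s, if anything falls off the work surface, if the arm or the gripper's body presses on something with over 40 N, if the wrist force passes 120 N, or if a joint passes its speed limit or range.

## Working session

There is one attempt and no reset: what is moved stays moved. The work goes in short steps, Python scripts to look and compute and a tool call to move; the robot and the scene stay as the last step left them, time stands still between calls to the robot, and variables do not carry over. Pictures are saved under pics/ and viewed, at most 10 in all, crops included, and the job is handed in when it is done.

Besides the shell and the picture viewer there is one more tool, called as name(argument=value, ...), one argument or row to a line, values as JSON. arm_command: Moves the arm, as the interface text tells. Its arguments: {"type":"object","properties":{"rows":{"type":"array"}},"required":["rows"]}

```bash
mkdir -p pics; ls; cat > h.py <<'E'
import numpy as np, cv2
from bench import arm, imaging, job, models
def ray(im,px):
    E=np.array(im["extrinsics"]);R=E[:3,:3];t=E[:3,3]
    d=R.T@np.array([(px[0]-im["cx"])/im["fx"],(px[1]-im["cy"])/im["fy"],1.]);return -R.T@t,d
def onz(im,px,z):
    o,d=ray(im,px);return o+d*(z-o[2])/d[2]
def proj(im,p):
    E=np.array(im["extrinsics"]);c=E[:3,:3]@np.array(p)+E[:3,3]
    return [im["fx"]*c[0]/c[2]+im["cx"],im["fy"]*c[1]/c[2]+im["cy"]]
def two(rs):
    A=0;b=0
    for o,d in rs:
        d=d/np.linalg.norm(d);P=np.eye(3)-np.outer(d,d);A=A+P;b=b+P@o
    return np.linalg.solve(A,b)
E
python3 - <<'E'
from h import *
np.set_printoptions(precision=1,suppress=True)
ims={n:imaging.get_image(n) for n in("side","top")}
for n,im in ims.items():
    cv2.imwrite(f"pics/{n}0.png",im["frame"][...,::-1]);print(n,ray(im,(im["cx"],im["cy"])))
Z=dict(hob=0,big_ring=55,small_ring=55,frying_pan_base=55,frying_pan_handle=97,frying_pan_tip=97,small_pot_mid=30,small_pot_tip=68,tuna_tin_mid=20,onion_mid=41,tomato_mid=32,garlic_mid=25)
for q,z in Z.items():
    rs=[]
    for n,im in ims.items():
        r=models.tip_of(im,q)
        if r: rs.append(ray(im,r[0]["pixel"]));print(q,n,np.array(r[0]["pixel"]),round(r[0]["score"],2),onz(im,r[0]["pixel"],z)[:2])
    if len(rs)==2: print("   tri",two(rs))
s=arm.read_state();print(s,arm.tcp_to_grasp)
E
```

```text
pics
side (array([  590.8, -1109.7,   874.1]), array([ 0. ,  0.8, -0.6]))
top (array([ 466.3,   29.7, 1283.3]), array([ 0.1, -0. , -1. ]))
hob side [302.2 226.6] 0.96 [568.3  -5.4]
hob top [314.3 213.8] 0.55 [570.    0.5]
   tri [569.3   0.3  -4.4]
big_ring side [293.4 155.1] 0.61 [536.8 311.2]
big_ring top [438.9 243.3] 0.68 [ 483.4 -366.8]
   tri [ 518.6 -259.4  383. ]
small_ring side [286.4 232. ] 0.77 [527.8 -97.6]
small_ring top [351.  225.4] 0.89 [ 532.7 -107.2]
   tri [ 530.3 -106.6   62.5]
frying_pan_base side [290.5 191.3] 0.82 [533.2  95.4]
frying_pan_base top [283.5 229.2] 0.84 [518.8  92.1]
   tri [526.   92.7  56.1]
frying_pan_handle side [298.3 203.6] 0.62 [559.2 -26.5]
frying_pan_handle top [328.  216.2] 0.57 [555.8 -36.6]
   tri [557.4 -36.1 103.6]
frying_pan_tip side [304.  228.9] 0.6 [ 575.5 -137.4]
frying_pan_tip top [361.4 207.5] 0.59 [ 582.2 -132.5]
   tri [ 578.9 -133.1   94.1]
small_pot_mid side [259.  320.9] 0.63 [ 476. -380.]
small_pot_tip side [310.7 311.7] 0.55 [ 591.2 -388.4]
small_pot_tip top [453.8 204.2] 0.67 [ 598.6 -409.9]
   tri [ 593.9 -403.7   85.6
[... 241 characters left out ...]
0.4  45.4]
tomato_mid side [323.4 142.2] 0.6 [641.1 442.4]
tomato_mid top [171.1 186.8] 0.94 [643.5 437. ]
   tri [641.9 435.6  35.9]
garlic_mid side [345.6 314.3] 0.6 [ 670.4 -358.5]
garlic_mid top [434.6 179.1] 0.62 [ 680.3 -368.5]
   tri [ 674.1 -365.7   34.1]
{'clock': 1.3, 'joints': array([ 1.6,  0.4,  0. , -0. , -1.2, -0.3]), 'joint_vel': array([-0.,  0.,  0.,  0., -0.,  0.]), 'joint_efforts': array([ -0. , -39.2,  18.9,   4.2,  -0. ,   0. ]), 'position': array([161.1, 603.9, 231.3]), 'ee_rot': array([ 1. , -0.1, -0. , -0. ]), 'contact_force': array([-0.5, -0.4,  0.5]), 'wrist_torque': array([ 0.1, -0.1, -0. ]), 'grasp_force': 0.0, 'gripper_width': 85.78460426239094} 18.700000000000003
```

View pics/top0.png

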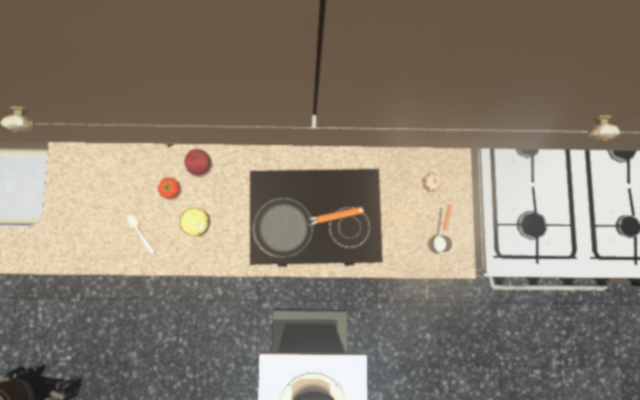

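View pics/side0.png

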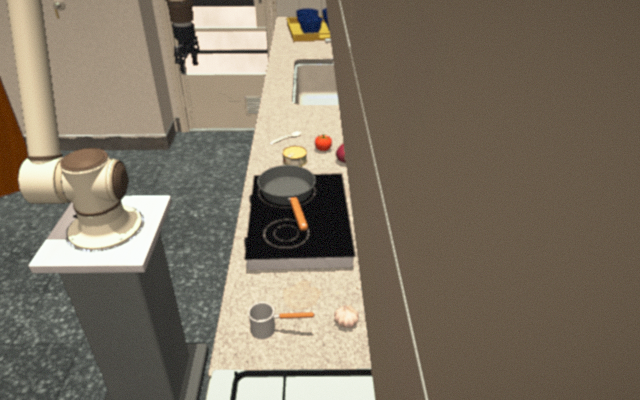

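The top view shows the pan at about (283,228) with its handle tip at (361,209), over the small ring at (350,227). The pot is at (440,243) with its handle tip at (449,206), right of the hob. The tin (194,221), onion (197,161), tomato (168,188) and garlic (432,182) stand clear. The "big_ring" hit in the top view is false, because it lands on the pot. I'll refine the hob yaw and the pan and pot positions.

```bash
python3 - <<'E'
from h import *
np.set_printoptions(precision=1,suppress=True)
im=imaging.get_image("top");sd=imaging.get_image("side")
f=im["frame"];g=f.max(2)
# glass: dark pixels in the hob region; edges by half threshold per row/column
def line(axis,rng,lo,hi,first):
    pts=[]
    for k in rng:
        v=(g[lo:hi,k] if axis=='c' else g[k,lo:hi]).astype(float)
        d=np.diff(v); i=(np.argmin(d) if first else np.argmax(d))+lo+.5
        pts.append(onz(im,(k,i) if axis=='c' else (i,k),55)[:2])
    pts=np.array(pts);c=np.median(pts,0);vx,vy,x,y=cv2.fitLine(pts.astype(np.float32),cv2.DIST_HUBER,0,.01,.01).ravel()
    return np.array([x,y]),np.array([vx,vy])
for nm,a in dict(back=('c',range(260,372),160,180,True),left=('r',range(178,258),242,258,True),right=('r',range(178,258),372,392,False)).items():
    p,v=line(*a);print(nm,p,"dir",np.degrees(np.arctan2(v[1],v[0])))
print("joints",arm.read_state()["joints"].round(3))
for q in["small_pot_mid","small_pot_tip","frying_pan_base","small_ring","frying_pan_tip"]:
    for n,i in(("top",im),("side",sd)):
        for r in models.spot_in(i,q)[:2]: print(q,n,np.array(r["rect"]),round(r["score"],2))
for n,i,b in(("top",im,(230,160,250,120)),("side",sd,(235,145,140,200))):
    x,y,w,h=b
    cv2.imwrite(f"pics/{n}c.png",cv2.resize(i["frame"][y:y+h,x:x+w,::-1],None,fx=3,fy=3,interpolation=cv2.INTER_CUBIC))
E
```

```text
back [699.5  -1.3] dir -88.03892
left [571.7 194. ] dir 1.7905586
right [ 556.2 -194.5] dir 1.6296779
joints [ 1.6  0.4  0.  -0.  -1.2 -0.3]
small_pot_mid top [429.7 204.5 456.1 253.3] 0.61
small_pot_mid side [247.5 304.2 315.5 341.6] 0.61
small_pot_tip top [432.5 203.2 450.1 255.5] 0.96
frying_pan_base top [255.4 195.6 366.1 256.4] 0.85
frying_pan_base side [257.6 166.1 312.9 229.7] 0.66
small_ring top [249.8 167.4 384.8 266.1] 0.61
small_ring side [241.8 173.7 356.7 273.1] 0.88
frying_pan_tip top [252.1 195.7 360.8 254.4] 0.75
frying_pan_tip top [247.8 165.9 383.1 268. ] 0.19
frying_pan_tip side [257.2 166.8 315.2 233.6] 0.66
```

View pics/topc.png

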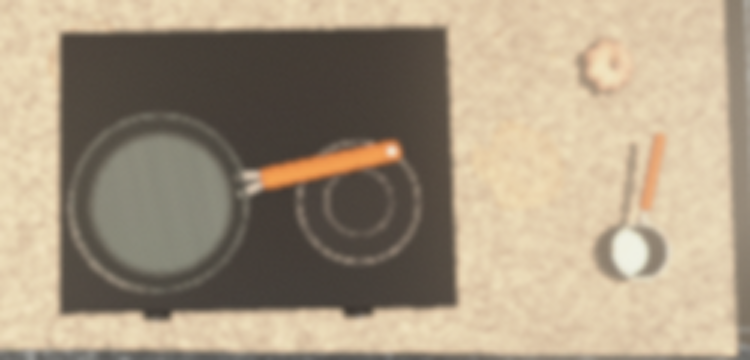

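The crop shows the pan rim centred at about (283,227.6), the small ring at (349.3,227.5), and the hob turned about 1.8°. Next: numbers for the pan centre and handle angle, and a zoom on the pot.

```bash
python3 - <<'E'
from h import *
np.set_printoptions(precision=1,suppress=True)
im=imaging.get_image("top");sd=imaging.get_image("side")
print("small ring",onz(im,(349.3,227.5),55),"pan rim ctr z99",onz(im,(283,227.6),99))
print("rim width px->mm",onz(im,(253.3,228),99)-onz(im,(313.3,228),99),onz(im,(253.3,228),55)-onz(im,(313.3,228),55))
# handle by colour (orange) in top
f=im["frame"].astype(int);m=(f[...,0]-f[...,2]>90)&(f[...,0]-f[...,1]>50)
for b,z in(((310,200,370,225),97),((435,200,460,235),66)):
    ys,xs=np.nonzero(m[b[1]:b[3],b[0]:b[2]]);P=np.array([onz(im,(x+b[0],y+b[1]),z)[:2] for x,y in zip(xs,ys)])
    vx,vy,x,y=cv2.fitLine(P.astype(np.float32),cv2.DIST_HUBER,0,.01,.01).ravel()
    t=(P-[x,y])@[vx,vy];print("handle",[x,y],np.degrees(np.arctan2(vy,vx)),"ends",[x+vx*t.min(),y+vy*t.min()],[x+vx*t.max(),y+vy*t.max()],len(P))
s=arm.read_state()
for k in("ee_rot","joints","position"):print(k,np.round(s[k],4).tolist())
a=cv2.resize(im["frame"][195:265,415:465,::-1],None,fx=7,fy=7,interpolation=cv2.INTER_CUBIC)
b=cv2.resize(sd["frame"][285:355,240:330,::-1],None,fx=5,fy=7*5/5*1.0*1.0,interpolation=cv2.INTER_CUBIC)
b=cv2.resize(sd["frame"][285:355,240:300,::-1],None,fx=7,fy=7,interpolation=cv2.INTER_CUBIC)
cv2.imwrite("pics/pot.png",np.hstack([a,b]))
E
```

```text
small ring [ 526.4 -102.2   55. ] pan rim ctr z99 [521.4  91.4  99. ]
rim width px->mm [ -2.3 170.6   0. ] [ -2.4 177.    0. ]
handle [np.float32(560.7684), np.float32(-67.25374)] -76.697754 ends [np.float64(546.0107101445712), np.float64(-4.835347166318542)] [np.float64(577.1519175260026), np.float64(-136.54890314970794)] 326
handle [np.float32(561.79364), np.float32(-389.985)] -13.67507 ends [np.float64(527.6038717788415), np.float64(-381.6661761934635)] [np.float64(596.508421853032), np.float64(-398.4315369935697)] 70
ee_rot [0.9915, -0.13, 0.0, -0.0]
joints [1.5686, 0.3847, 0.0079, 0.0, -1.194, -0.2586]
position [161.1442, 603.8409, 231.3179]
```

View pics/pot.png

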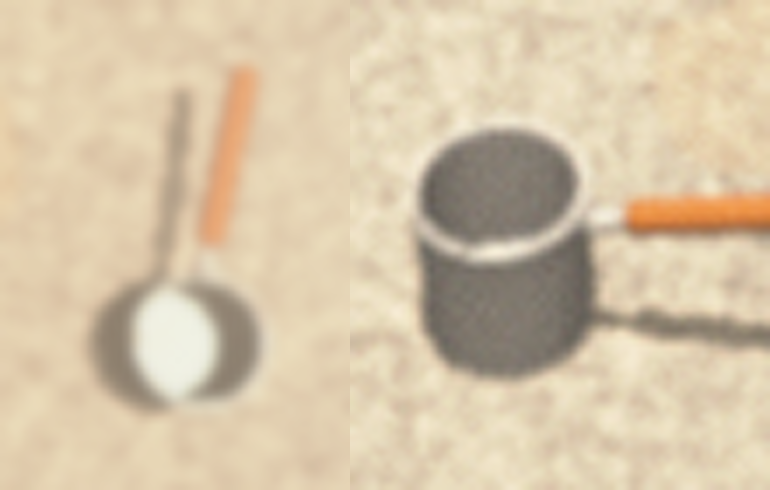

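The pot's rim centre is at (443,244) in the top view and (261.6,313) in the side view. The pan's handle runs at -76.7° from about (522,92). Now I'll move over the pan's handle.

arm_command(
  rows=[
    {"grip": 1, "linear": [540, 512, 60], "rot": [0, 0, 1.078]},
    {"grip": 1, "linear": [540, 512, 60], "rot": [0, 0, 1.078]},
    {"grip": 1, "linear": [540, 512, 60], "rot": [0, 0, 1.078]},
    {"grip": 1, "linear": [540, 512, 60], "rot": [0, 0, 1.078]},
    {"grip": 1, "linear": [540, 512, 60], "rot": [0, 0, 1.078]},
    {"grip": 1, "linear": [540, 512, 60], "rot": [0, 0, 1.078]},
    {"grip": 1, "linear": [540, 512, 60], "rot": [0, 0, 1.078]},
    {"grip": 1, "linear": [540, 512, 60], "rot": [0, 0, 1.078]},
    {"grip": 1, "linear": [540, 512, 60], "rot": [0, 0, 1.078]},
    {"grip": 1, "linear": [540, 512, 60], "rot": [0, 0, 1.078]},
  ],
)

```text
clock: 3.25
position: [488.5, 71.4, 181.4]
ee_rot: [0.784, -0.62, 0.0, -0.001]
contact_force: [0.2, 1.2, 0.4]
gripper_width: 85.6
grasp_force: 0.0
```

```bash
cat >> h.py <<'E'
def mv(p,psi):
    """tool-frame shift and turn from the present (tool-down) pose to TCP p, tool-x heading psi"""
    from scipy.spatial.transform import Rotation as R
    s=arm.read_state();c=R.from_quat(s["ee_rot"])
    t=R.from_euler('z',psi)*R.from_quat([1,0,0,0])
    return (c.inv().apply(np.array(p)-s["position"]).round(1).tolist(),(c.inv()*t).as_rotvec().round(3).tolist())
E
python3 - <<'E'
from h import *
s=arm.read_state();print(s["position"],s["joints"].round(3),s["clock"])
print(mv((551,-29.7,150),-1.339))
im=imaging.get_image("top");sd=imaging.get_image("side")
print("pot rim", two([ray(im,(443.1,244)),ray(sd,(261.6,312.9))]),onz(im,(443.1,244),60),onz(sd,(261.6,312.9),60))
E
```

```text
[488.47061054  71.3952895  181.44334925] [ 0.475  0.207 -0.382  0.    -0.98  -0.243] 3.25
([112.8, -37.5, 31.5], [-0.001, 0.0, 0.001])
pot rim [ 482.42093565 -379.08845878   54.88861668] [ 481.49066097 -377.49637318   60.        ] [ 483.96198872 -383.56626939   60.        ]
```

arm_command(
  rows=[
    {"grip": 1, "linear": [113, -37, 31], "rot": [0, 0, 0]},
    {"grip": 1, "linear": [113, -37, 31], "rot": [0, 0, 0]},
    {"grip": 1, "linear": [113, -37, 31], "rot": [0, 0, 0]},
    {"grip": 1, "linear": [113, -37, 31], "rot": [0, 0, 0]},
    {"grip": 1, "linear": [113, -37, 65], "rot": [0, 0, 0]},
    {"grip": 1, "linear": [113, -37, 85], "rot": [0, 0, 0]},
    {"grip": 1, "linear": [113, -37, 104], "rot": [0, 0, 0]},
    {"grip": 1, "linear": [113, -37, 104], "rot": [0, 0, 0]},
    {"grip": 1, "linear": [113, -37, 104], "rot": [0, 0, 0]},
  ],
)

```text
clock: 4.47
position: [550.0, -27.3, 78.4]
ee_rot: [0.785, -0.62, 0.001, -0.001]
contact_force: [1.1, 0.4, 0.3]
gripper_width: 85.7
grasp_force: 0.0
```

```bash
python3 - <<'E'
from h import *
s=arm.read_state();print(s["position"],s["contact_force"],s["clock"],mv((551,-29.7,77),-1.339))
im=imaging.get_image("top");sd=imaging.get_image("side")
a=cv2.resize(im["frame"][160:270,240:400,::-1],None,fx=3,fy=3);b=cv2.resize(sd["frame"][150:260,230:330,::-1],None,fx=3,fy=3)
cv2.imwrite("pics/g1.png",np.hstack([a,b]))
E
```

```text
[549.96946883 -27.25445087  78.38275825] [1.06376035 0.3512071  0.30557515] 4.475 ([2.6, -0.4, 1.4], [-0.002, -0.0, 0.002])
```

View pics/g1.png

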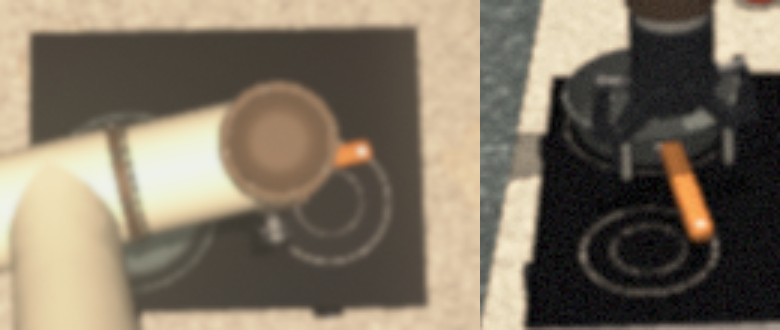

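The fingers straddle the handle evenly (side view, at about (675,165) in the crop). Closing the gripper.

arm_command(
  rows=[
    {"grip": 0, "linear": [0, 0, 0], "rot": [0, 0, 0]},
    {"grip": 0, "linear": [0, 0, 0], "rot": [0, 0, 0]},
    {"grip": 0, "linear": [0, 0, 0], "rot": [0, 0, 0]},
    {"grip": 0, "linear": [0, 0, 0], "rot": [0, 0, 0]},
    {"grip": 0, "linear": [0, 0, 0], "rot": [0, 0, 0]},
    {"grip": 0, "linear": [0, 0, 0], "rot": [0, 0, 0]},
    {"grip": 0, "linear": [0, 0, 0], "rot": [0, 0, 0]},
    {"grip": 0, "linear": [0, 0, 0], "rot": [0, 0, 0]},
  ],
)

```text
clock: 5.58
position: [549.8, -28.3, 77.3]
ee_rot: [0.784, -0.62, 0.0, -0.0]
contact_force: [0.7, -0.0, 1.6]
gripper_width: 19.3
grasp_force: 59.7
```

```bash
python3 - <<'E'
from h import *
s=arm.read_state();print(s["position"],s["contact_force"],s["gripper_width"],s["grasp_force"])
c0=np.array([522.3,92.]);c1=np.array([520.5,97.])
p0=s["position"];q=s["ee_rot"];psi=2*np.arctan2(q[1],q[0]);r=p0[:2]-c0;print("psi",psi,"r",np.linalg.norm(r),np.degrees(np.arctan2(r[1],r[0])))
T=1.371
for k in range(1,19):
    a=T*k/18;R=np.array([[np.cos(a),-np.sin(a)],[np.sin(a),np.cos(a)]])
    d=c0+(c1-c0)*k/18+R@r-p0[:2]
    X=np.array([np.cos(psi),np.sin(psi)]);Y=np.array([np.sin(psi),-np.cos(psi)])
    print(k,[round(d@X),round(d@Y)],round(-a,3))
E
```

```text
[549.83950393 -28.32930298  77.34140045] [ 0.70360384 -0.04509811  1.6042495 ] 19.279443006546742 59.668017625808716
psi -1.3385915866540317 r 123.44053398751518 -77.10886127201003
1 [-1, -9] -0.076
2 [-2, -19] -0.152
3 [-4, -28] -0.228
4 [-7, -37] -0.305
5 [-10, -46] -0.381
6 [-14, -54] -0.457
7 [-19, -63] -0.533
8 [-24, -71] -0.609
9 [-30, -78] -0.685
10 [-36, -85] -0.762
11 [-43, -92] -0.838
12 [-51, -98] -0.914
13 [-59, -103] -0.99
14 [-67, -108] -1.066
15 [-76, -112] -1.143
16 [-85, -116] -1.219
17 [-94, -119] -1.295
18 [-103, -121] -1.371
```

arm_command(
  rows=[
    {"grip": 0, "linear": [-1, -9, 0], "rot": [0, 0, -0.076]},
    {"grip": 0, "linear": [-2, -19, 0], "rot": [0, 0, -0.152]},
    {"grip": 0, "linear": [-4, -28, 0], "rot": [0, 0, -0.228]},
    {"grip": 0, "linear": [-7, -37, 0], "rot": [0, 0, -0.305]},
    {"grip": 0, "linear": [-10, -46, 0], "rot": [0, 0, -0.381]},
    {"grip": 0, "linear": [-14, -54, 0], "rot": [0, 0, -0.457]},
    {"grip": 0, "linear": [-19, -63, 0], "rot": [0, 0, -0.533]},
    {"grip": 0, "linear": [-24, -71, 0], "rot": [0, 0, -0.609]},
    {"grip": 0, "linear": [-30, -78, 0], "rot": [0, 0, -0.685]},
    {"grip": 0, "linear": [-30, -78, 0], "rot": [0, 0, -0.685]},
  ],
)

```text
clock: 6.82
position: [618.0, 18.2, 77.3]
ee_rot: [0.947, -0.321, -0.0, 0.001]
contact_force: [-0.5, -4.0, 5.0]
gripper_width: 19.1
grasp_force: 60.1
```

```bash
cat > arc.py <<'E'
from h import *
import sys
s=arm.read_state();p0=s["position"];q=s["ee_rot"];psi=2*np.arctan2(q[1],q[0])
print(p0,s["contact_force"],s["gripper_width"],s["grasp_force"],s["joints"].round(2))
X=np.array([np.cos(psi),np.sin(psi)]);Y=np.array([np.sin(psi),-np.cos(psi)])
c0=p0[:2]-123.4*np.array([np.cos(psi-.007),np.sin(psi-.007)]);c1=np.array([520.5,97.]);r=p0[:2]-c0
T=0.031-psi;N=9;print("implied centre",c0,"turn",T)
for k in range(1,N+1):
    a=T*k/N;R=np.array([[np.cos(a),-np.sin(a)],[np.sin(a),np.cos(a)]]);d=c0+(c1-c0)*k/N+R@r-p0[:2]
    print([round(d@X),round(d@Y)],round(-a,3))
im=imaging.get_image("top");sd=imaging.get_image("side")
for n,i in(("top",im),("side",sd)):
    for qn,z in(("frying_pan_base",55),("frying_pan_tip",97)):
        for r in models.tip_of(i,qn)[:1]:print(n,qn,onz(i,r["pixel"],z)[:2],r["score"])
E
python3 arc.py
```

```text
[618.01939521  18.16051591  77.26427082] [-0.45998641 -3.95713457  5.02508669] 19.149917069973174 60.06243646144867 [ 0.29  0.52 -0.2   0.   -0.86  0.63]
implied centre [520.57085675  93.86614551] turn 0.6844823187883655
[-1, -10] -0.076
[-2, -19] -0.152
[-4, -29] -0.228
[-6, -38] -0.304
[-10, -47] -0.38
[-14, -56] -0.456
[-18, -65] -0.532
[-23, -73] -0.608
[-29, -81] -0.684
top frying_pan_base [515.26511093  90.00603386] 0.91
top frying_pan_tip [709.18069584 -36.37972064] 0.76
side frying_pan_base [517.99082951  94.55143986] 0.93
side frying_pan_tip [707.67187172 -48.9490207 ] 0.79
```

arm_command(
  rows=[
    {"grip": 0, "linear": [-1, -10, 0], "rot": [0, 0, -0.076]},
    {"grip": 0, "linear": [-2, -19, 0], "rot": [0, 0, -0.152]},
    {"grip": 0, "linear": [-4, -29, 0], "rot": [0, 0, -0.228]},
    {"grip": 0, "linear": [-6, -38, 0], "rot": [0, 0, -0.304]},
    {"grip": 0, "linear": [-10, -47, 0], "rot": [0, 0, -0.38]},
    {"grip": 0, "linear": [-14, -56, 0], "rot": [0, 0, -0.456]},
    {"grip": 0, "linear": [-18, -65, 0], "rot": [0, 0, -0.532]},
    {"grip": 0, "linear": [-23, -73, 0], "rot": [0, 0, -0.608]},
    {"grip": 0, "linear": [-29, -81, 0], "rot": [0, 0, -0.684]},
    {"grip": 0, "linear": [-29, -81, 0], "rot": [0, 0, -0.684]},
  ],
)

```text
clock: 8.38
position: [645.2, 101.3, 77.3]
ee_rot: [1.0, 0.015, 0.001, -0.0]
contact_force: [1.2, -2.3, 3.9]
gripper_width: 18.9
grasp_force: 60.0
```

```bash
python3 arc.py
```

```text
[645.1777103  101.32643104  77.32194838] [ 1.20139463 -2.32739724  3.94564398] 18.888883000822535 60.03365993499756 [ 0.4   0.57 -0.11  0.   -0.9   1.2 ]
implied centre [521.81028693  98.49114438] turn 0.0010215868285457508
[0, 0] -0.0
[0, 0] -0.0
[0, 0] -0.0
[-1, 1] -0.0
[-1, 1] -0.001
[-1, 1] -0.001
[-1, 1] -0.001
[-1, 1] -0.001
[-1, 1] -0.001
top frying_pan_base [521.4428659   90.13320611] 0.55
side frying_pan_base [544.85099831 308.41350498] 0.72
```

arm_command(
  rows=[
    {"grip": 1, "linear": [0, 0, 0], "rot": [0, 0, 0]},
    {"grip": 1, "linear": [0, 0, 0], "rot": [0, 0, 0]},
    {"grip": 1, "linear": [0, 0, 0], "rot": [0, 0, 0]},
    {"grip": 1, "linear": [0, 0, 0], "rot": [0, 0, 0]},
    {"grip": 1, "linear": [0, 0, 0], "rot": [0, 0, 0]},
    {"grip": 1, "linear": [0, 0, -30], "rot": [0, 0, 0]},
    {"grip": 1, "linear": [0, 0, -60], "rot": [0, 0, 0]},
    {"grip": 1, "linear": [0, 0, -95], "rot": [0, 0, 0]},
    {"grip": 1, "linear": [0, 0, -95], "rot": [0, 0, 0]},
  ],
)

```text
clock: 9.8
position: [646.5, 101.3, 176.0]
ee_rot: [1.0, 0.015, 0.004, -0.001]
contact_force: [0.0, 0.6, -0.4]
gripper_width: 85.7
grasp_force: 0.0
```

```bash
python3 - <<'E'
from h import *
print(arm.read_state()["joints"].round(2),mv((482.5,-380,172),-0.2))
E
```

```text
[ 0.4   0.47  0.    0.   -1.09  1.2 ] ([-178.7, 476.0, 1.8], [-0.003, -0.007, 0.231])
```

arm_command(
  rows=[
    {"grip": 1, "linear": [-179, 476, 0], "rot": [0, 0, 0.231]},
    {"grip": 1, "linear": [-179, 476, 0], "rot": [0, 0, 0.231]},
    {"grip": 1, "linear": [-179, 476, 0], "rot": [0, 0, 0.231]},
    {"grip": 1, "linear": [-179, 476, 0], "rot": [0, 0, 0.231]},
    {"grip": 1, "linear": [-179, 476, 0], "rot": [0, 0, 0.231]},
    {"grip": 1, "linear": [-179, 476, 0], "rot": [0, 0, 0.231]},
    {"grip": 1, "linear": [-179, 476, 0], "rot": [0, 0, 0.231]},
    {"grip": 1, "linear": [-179, 476, 0], "rot": [0, 0, 0.231]},
    {"grip": 1, "linear": [-179, 476, 0], "rot": [0, 0, 0.231]},
    {"grip": 1, "linear": [-179, 476, 0], "rot": [0, 0, 0.231]},
  ],
)

```text
clock: 11.05
position: [479.4, -380.6, 171.1]
ee_rot: [0.995, -0.101, -0.001, -0.0]
contact_force: [0.3, -0.1, -0.3]
gripper_width: 85.2
grasp_force: 0.0
```

```bash
python3 - <<'E'
from h import *
np.set_printoptions(precision=1,suppress=True)
s=arm.read_state();print(s["joints"].round(2),s["position"],mv((482.5,-380,80),-0.2))
im=imaging.get_image("top");sd=imaging.get_image("side")
for n,i in(("top",im),("side",sd)):
    for qn,z in(("frying_pan_base",55),("frying_pan_tip",97)):
        for r in models.tip_of(i,qn)[:1]:print(n,qn,onz(i,r["pixel"],z)[:2],r["score"])
f=im["frame"].astype(int);m=(f[...,0]-f[...,2]>90)&(f[...,0]-f[...,1]>50)
b=(260,165,330,225);ys,xs=np.nonzero(m[b[1]:b[3],b[0]:b[2]]);P=np.array([onz(im,(x+b[0],y+b[1]),97)[:2] for x,y in zip(xs,ys)])
vx,vy,x,y=cv2.fitLine(P.astype(np.float32),cv2.DIST_HUBER,0,.01,.01).ravel();d=np.array([vx,vy])*np.sign(vx)
t=(P-[x,y])@d;tip=[x,y]+d*t.max();print("angle",np.degrees(np.arctan2(d[1],d[0])),"tip",tip,"centre",tip-235*d,len(P))
a=cv2.resize(im["frame"][155:270,240:470,::-1],None,fx=2,fy=2,interpolation=cv2.INTER_CUBIC);b=cv2.resize(sd["frame"][150:380,220:370,::-1],None,fx=2,fy=2,interpolation=cv2.INTER_CUBIC)
o=np.zeros((460,760,3),np.uint8);o[:230,:460]=a;o[:,460:]=b;cv2.imwrite("pics/g2.png",o)
E
```

```text
[-0.4  0.4 -0.1 -0.  -1.1  1.8] [ 479.4 -380.6  171.1] ([3.1, -1.2, 91.1], [-0.001, 0.002, -0.002])
top frying_pan_base [523.8  91.1] 0.78
top frying_pan_tip [755.2 110.2] 0.65
side frying_pan_base [523.5  98.8] 0.59
angle 1.2850473 tip [703. 104.] centre [468.   98.8] 194
```

View pics/g2.png

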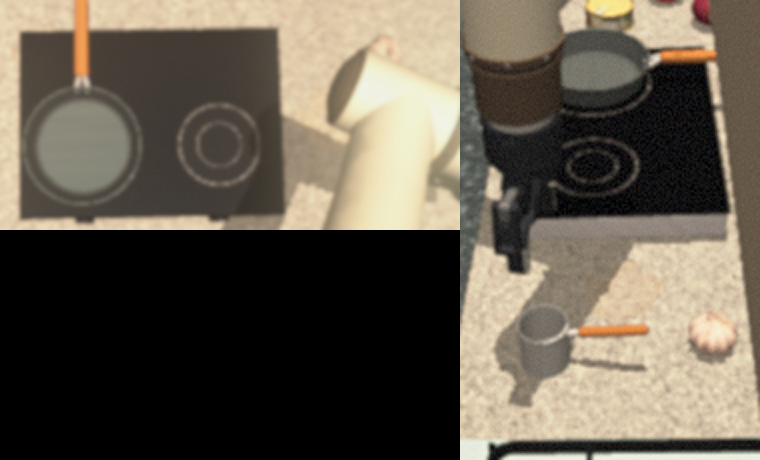

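The pan handle now points back, with the pan centred on the big ring (top crop, (82,145)). The pot stands undisturbed at (545,340) in the side crop. Now I'll go down on the pot.

arm_command(
  rows=[
    {"grip": 1, "linear": [3, -1, 0], "rot": [0, 0, 0]},
    {"grip": 1, "linear": [3, -1, 50], "rot": [0, 0, 0]},
    {"grip": 1, "linear": [3, -1, 85], "rot": [0, 0, 0]},
    {"grip": 1, "linear": [3, -1, 105], "rot": [0, 0, 0]},
    {"grip": 1, "linear": [3, -1, 125], "rot": [0, 0, 0]},
    {"grip": 1, "linear": [3, -1, 149], "rot": [0, 0, 0]},
    {"grip": 1, "linear": [3, -1, 149], "rot": [0, 0, 0]},
  ],
)

```text
clock: 12.22
position: [482.3, -379.2, 21.2]
ee_rot: [0.995, -0.1, -0.002, -0.001]
contact_force: [0.4, -0.3, 0.7]
gripper_width: 85.5
grasp_force: 0.0
```

```bash
python3 - <<'E'
from h import *
s=arm.read_state();print(s["position"],s["contact_force"])
sd=imaging.get_image("side")
cv2.imwrite("pics/g3.png",cv2.resize(sd["frame"][260:360,220:340,::-1],None,fx=5,fy=5,interpolation=cv2.INTER_CUBIC))
E
```

```text
[ 482.28309712 -379.16078852   21.24970782] [ 0.39032924 -0.32168031  0.74554664]
```

View pics/g3.png

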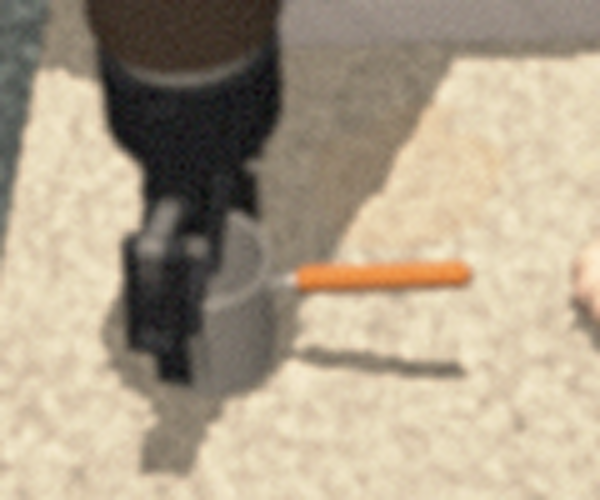

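The fingers are either side of the pot, but the near finger (175,370) looks a bit left of the pot's middle. I'll check that by projecting both points.

```bash
python3 - <<'E'
from h import *
sd=imaging.get_image("side")
F=lambda p:((np.array(proj(sd,p))-[220,260])*5).round()
for n,p in dict(finger_tip=(472,-429,34),finger_tip_in=(473.7,-421,34),pot_base_front=(482.5,-408,0),rim_ctr=(482.5,-380,60),rim_r=(511.5,-380,60),rim_l=(453.5,-380,60)).items():print(n,F(p))
for r in models.tip_of(sd,"small_pot_tip")[:1]:print(F((0,0,0))*0+(np.array(r["pixel"])-[220,260])*5, onz(sd,r["pixel"],68),r["score"])
E
```

```text
finger_tip [176. 387.]
finger_tip_in [181. 372.]
pot_base_front [209. 399.]
rim_ctr [205. 258.]
rim_r [272. 258.]
rim_l [139. 259.]
[457. 257.] [ 592.73676807 -387.56938872   68.        ] 0.8
```

The projection matches the picture, so the gripper is centred. Closing and lifting.

arm_command(
  rows=[
    {"grip": 0, "linear": [0, 0, 0], "rot": [0, 0, 0]},
    {"grip": 0, "linear": [0, 0, 0], "rot": [0, 0, 0]},
    {"grip": 0, "linear": [0, 0, 0], "rot": [0, 0, 0]},
    {"grip": 0, "linear": [0, 0, 0], "rot": [0, 0, 0]},
    {"grip": 0, "linear": [0, 0, 0], "rot": [0, 0, 0]},
    {"grip": 0, "linear": [0, 0, 0], "rot": [0, 0, 0]},
  ],
)

```text
clock: 13.12
position: [483.8, -380.2, 24.6]
ee_rot: [0.995, -0.1, 0.001, 0.0]
contact_force: [-1.2, 2.6, 5.6]
gripper_width: 55.9
grasp_force: 63.1
```

arm_command(
  rows=[
    {"grip": 0, "linear": [0, 0, -15], "rot": [0, 0, 0]},
    {"grip": 0, "linear": [0, 0, -40], "rot": [0, 0, 0]},
    {"grip": 0, "linear": [0, 0, -70], "rot": [0, 0, 0]},
    {"grip": 0, "linear": [0, 0, -100], "rot": [0, 0, 0]},
    {"grip": 0, "linear": [0, 0, -110], "rot": [0, 0, 0]},
    {"grip": 0, "linear": [0, 0, -110], "rot": [0, 0, 0]},
  ],
)

```text
clock: 13.88
position: [483.2, -379.9, 133.4]
ee_rot: [0.995, -0.1, 0.0, -0.0]
contact_force: [-0.3, -0.8, -2.6]
gripper_width: 55.6
grasp_force: 64.0
```

```bash
python3 - <<'E'
from h import *
s=arm.read_state();print(s["gripper_width"],s["grasp_force"],s["joints"].round(2),mv((526.5,-102,131),0.03))
E
```

```text
55.6110221888481 63.991595255210996 [-0.4   0.45 -0.15 -0.   -0.97  1.77] ([-13.1, -281.0, 2.4], [-0.0, -0.001, -0.231])
```

arm_command(
  rows=[
    {"grip": 0, "linear": [-2, -35, 0], "rot": [0, 0, -0.029]},
    {"grip": 0, "linear": [-3, -70, 0], "rot": [0, 0, -0.058]},
    {"grip": 0, "linear": [-5, -105, 0], "rot": [0, 0, -0.087]},
    {"grip": 0, "linear": [-7, -140, 0], "rot": [0, 0, -0.116]},
    {"grip": 0, "linear": [-8, -175, 0], "rot": [0, 0, -0.145]},
    {"grip": 0, "linear": [-10, -210, 0], "rot": [0, 0, -0.174]},
    {"grip": 0, "linear": [-12, -245, 0], "rot": [0, 0, -0.203]},
    {"grip": 0, "linear": [-13, -281, 0], "rot": [0, 0, -0.231]},
    {"grip": 0, "linear": [-13, -281, 0], "rot": [0, 0, -0.231]},
    {"grip": 0, "linear": [-13, -281, 0], "rot": [0, 0, -0.231]},
  ],
)

```text
clock: 15.12
position: [525.7, -102.2, 131.9]
ee_rot: [1.0, 0.015, -0.001, 0.0]
contact_force: [-0.6, 0.3, -2.4]
gripper_width: 55.8
grasp_force: 64.4
```

```bash
python3 - <<'E'
from h import *
s=arm.read_state();print(s["contact_force"],s["gripper_width"],s["joints"].round(2),mv((526.5,-102,79.5),0.03))
im=imaging.get_image("top");sd=imaging.get_image("side")
a=cv2.resize(im["frame"][160:270,240:400,::-1],None,fx=3,fy=3);b=cv2.resize(sd["frame"][150:260,230:340,::-1],None,fx=3,fy=3)
cv2.imwrite("pics/g4.png",np.hstack([a,b]))
E
```

```text
[-0.639868    0.286964   -2.37610836] 55.766461618650304 [ 0.11  0.33 -0.35 -0.   -0.89  1.49] ([0.9, -0.2, 52.4], [-0.0, 0.003, 0.0])
```

View pics/g4.png

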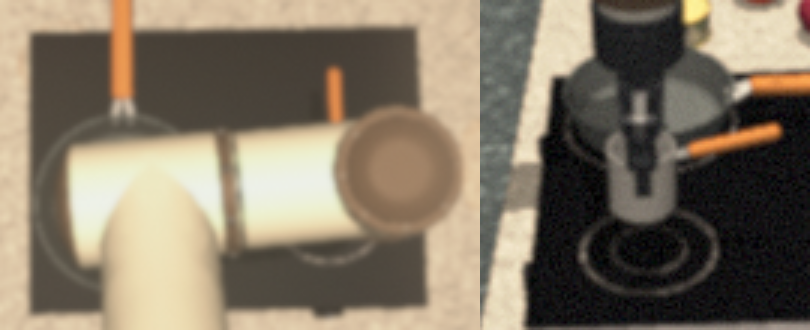

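The pot hangs upright over the small ring with its handle to the back. Now I'll lower it.

arm_command(
  rows=[
    {"grip": 0, "linear": [1, 0, 20], "rot": [0, 0, 0]},
    {"grip": 0, "linear": [1, 0, 35], "rot": [0, 0, 0]},
    {"grip": 0, "linear": [1, 0, 43], "rot": [0, 0, 0]},
    {"grip": 0, "linear": [1, 0, 48], "rot": [0, 0, 0]},
    {"grip": 0, "linear": [1, 0, 50], "rot": [0, 0, 0]},
    {"grip": 0, "linear": [1, 0, 51], "rot": [0, 0, 0]},
    {"grip": 0, "linear": [1, 0, 51], "rot": [0, 0, 0]},
  ],
)

```text
clock: 16.1
position: [527.8, -102.0, 82.4]
ee_rot: [1.0, 0.015, 0.0, -0.0]
contact_force: [0.5, -0.1, -2.1]
gripper_width: 55.5
grasp_force: 64.4
```

arm_command(
  rows=[
    {"grip": 0, "linear": [0, 0, 1], "rot": [0, 0, 0]},
    {"grip": 0, "linear": [0, 0, 1.5], "rot": [0, 0, 0]},
  ],
)

```text
clock: 16.35
position: [527.6, -102.1, 80.7]
ee_rot: [1.0, 0.015, 0.0, -0.0]
contact_force: [-1.2, -0.3, -2.7]
gripper_width: 56.1
grasp_force: 64.4
```

arm_command(
  rows=[
    {"grip": 0, "linear": [0, 0, 1], "rot": [0, 0, 0]},
    {"grip": 0, "linear": [0, 0, 2], "rot": [0, 0, 0]},
    {"grip": 0, "linear": [0, 0, 2], "rot": [0, 0, 0]},
  ],
)

```text
clock: 16.73
position: [527.6, -102.1, 79.7]
ee_rot: [1.0, 0.015, 0.0, 0.0]
contact_force: [-2.0, 1.8, 5.0]
gripper_width: 55.7
grasp_force: 64.9
```

Contact with the glass. Releasing and rising.

arm_command(
  rows=[
    {"grip": 0.9, "linear": [0, 0, 0], "rot": [0, 0, 0]},
    {"grip": 1, "linear": [0, 0, 0], "rot": [0, 0, 0]},
    {"grip": 1, "linear": [0, 0, 0], "rot": [0, 0, 0]},
    {"grip": 1, "linear": [0, 0, 0], "rot": [0, 0, 0]},
    {"grip": 1, "linear": [0, 0, -20], "rot": [0, 0, 0]},
    {"grip": 1, "linear": [0, 0, -45], "rot": [0, 0, 0]},
    {"grip": 1, "linear": [0, 0, -80], "rot": [0, 0, 0]},
    {"grip": 1, "linear": [0, 0, -120], "rot": [0, 0, 0]},
    {"grip": 1, "linear": [0, 0, -120], "rot": [0, 0, 0]},
  ],
)

```text
clock: 17.85
position: [529.7, -102.1, 202.2]
ee_rot: [1.0, 0.015, 0.004, 0.0]
contact_force: [-0.4, -0.6, -0.7]
gripper_width: 85.1
grasp_force: 0.0
```

arm_command(
  rows=[
    {"grip": 1, "linear": [-40, 50, 0], "rot": [0, 0, 0]},
    {"grip": 1, "linear": [-60, 100, 0], "rot": [0, 0, 0]},
    {"grip": 1, "linear": [-60, 160, 0], "rot": [0, 0, 0]},
    {"grip": 1, "linear": [-60, 220, 0], "rot": [0, 0, 0]},
    {"grip": 1, "linear": [-60, 250, 0], "rot": [0, 0, 0]},
    {"grip": 1, "linear": [-60, 250, 0], "rot": [0, 0, 0]},
    {"grip": 1, "linear": [-60, 250, 0], "rot": [0, 0, 0]},
  ],
)

```text
clock: 18.73
position: [474.6, -353.2, 197.7]
ee_rot: [1.0, 0.015, -0.001, -0.001]
contact_force: [0.1, 0.6, -1.1]
gripper_width: 85.7
grasp_force: 0.0
```

```bash
python3 - <<'E'
from h import *
np.set_printoptions(precision=1,suppress=True)
im=imaging.get_image("top");sd=imaging.get_image("side")
for qn,z in(("frying_pan_base",55),("frying_pan_tip",97),("small_pot_mid",85),("small_pot_tip",123),("small_ring",55),("tuna_tin_mid",20),("onion_mid",41),("garlic_mid",25)):
    for n,i in(("top",im),("side",sd)):
        for r in models.tip_of(i,qn)[:1]:print(n,qn,onz(i,r["pixel"],z)[:2],r["score"])
a=cv2.resize(im["frame"][155:270,240:390,::-1],None,fx=3,fy=3);b=cv2.resize(sd["frame"][155:270,235:350,::-1],None,fx=3,fy=3)
cv2.imwrite("pics/g5.png",np.hstack([a,b]))
E
```

```text
top frying_pan_base [524.   96.7] 0.86
side frying_pan_base [521.6 103.1] 0.95
top frying_pan_tip [760.6 107.9] 0.56
top small_pot_mid [ 522.1 -100.1] 0.94
side small_pot_mid [ 527. -106.] 0.87
top small_pot_tip [ 638.4 -105.3] 0.71
side small_pot_tip [646.9 -87.8] 0.65
top small_ring [ 532.6 -104. ] 0.91
side small_ring [ 529.9 -105.2] 0.8
top tuna_tin_mid [541.6 355.3] 0.83
side tuna_tin_mid [544.5 373.9] 0.68
top onion_mid [727.2 363.9] 0.68
side onion_mid [720.6 391.4] 0.5
top garlic_mid [ 677.5 -367.8] 0.55
side garlic_mid [ 666.8 -361.7] 0.72
```

View pics/g5.png

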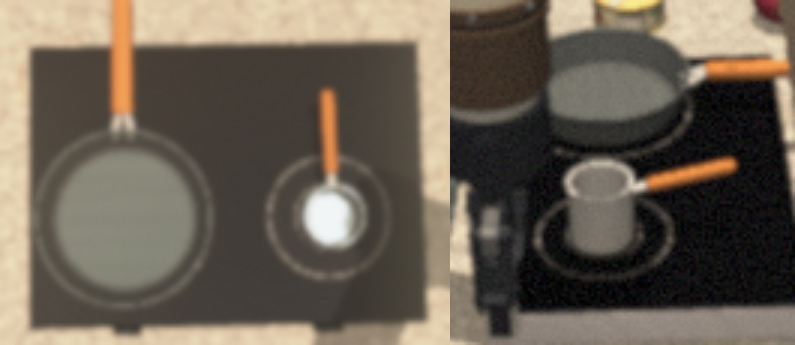

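Both handles point to the back. The pot at (330,215) is centred in its ring and the pan at (125,217) on its own. Handing in.

```bash
python3 -c "
from bench import job
print(job.job_done())"
```

```text
the job is handed in; nothing more can be done
None
```

The job is handed in: the last pictures show the pan on its big ring and the pot upright on the small ring, both within about 10 mm of centre with handles to the back, and the tin, onion and garlic in place (I didn't re-check the tomato); no verdict came back.

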